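# Close the microphone cradle

## Task

Close the ash-wood cradle over the gold microphone: pick up the long grey cover plate, the one with the orange grip, and lower it gently over the cradle's two brass pins, keeping it level all the way, until it sits fully home on both end blocks, then let go. Either way round will do. Do not drop it onto the cradle, and leave the short cover with the green grip and the microphone where they are.

Things in the scene. Friction and masses are not known exactly. Their poses are not given: they have to be found in the camera images.
- cover: Grey plate 200 x 64 x 10 mm, 0.2 to 0.4 kg, flat on the shelf, with two 27 mm holes on its long centre line, 78 mm either side of the middle. On the middle of its top an orange grip block, 70 mm long (x), 28 mm wide (y), from 10 to 44 mm above the underside: pinch it across the 28 mm. Origin: centre of the underside; x along the length, z up. A half turn makes no difference.
- short_cover: A cover for another cradle, to be left alone: the same make but 150 mm long with holes 54 mm either side of the middle and a green grip. Origin: centre of the underside, x along its length, z up.
- cradle: Fixed ash cradle, bed 200 x 70 mm. An end block at each end (38 mm long, 64 wide, top 46 mm above the shelf) bears the cover. On each, 78 mm either side of the middle, stands a brass pin 14 mm thick, 35 mm tall (tip 81 mm above the shelf), the last 12 mm tapering to 5 mm: 6.5 mm play all round in the cover's holes. Origin: centre of the underside, at shelf height; x along its length through both pins, z up.
- mic: Matte gold microphone, 110 mm long and 34 mm thick, lying loose in the cradle between its two blocks, lengthwise; its top is 42 mm above the shelf, 4 mm below the closed cover. Origin: the middle of its length on its underside; x along it.
Things that resemble listed ones, but are neither listed nor needed, are in the scene too. What is shaped like the cover but black or blue is not meant.

How it is judged:
By the outcome, as a careful person would: the job done as asked, in the order asked, and still so for the second after the job is handed in, with the robot touching nothing.
It also fails if it takes over 43 s, if anything falls off the work surface, if the arm or the gripper's body presses on something with over 40 N, if the wrist force passes 120 N, or if a joint passes its speed limit or range.

## Robot

A 7-joint arm with a two-finger parallel gripper is mounted at the origin on the work surface. World frame = base frame: x ahead of the robot, y to its left, z up, the work surface at z = 0. Lengths are in m, angles in degrees, forces in N, time in s.
With the tool pointing down it reaches from about 0.35 to 0.9 m from the base axis. Payload 7.2 kg.
Tool frame: the origin (TCP) lies between the finger pads; the fingertips stand arm.nose_length ahead of it and the grasp point (between the pads) lies 2 mm behind it (arm.nose_length is the distance from the TCP to the fingertips, in m); z points along the fingers, y is the line along which they close (so a half turn about z gives the same grasp; the last joint's range is limited). The gripper opens to 85 mm and grips with 20 to 120 N. Pads are 22 mm wide; open, the fingers measure 114 mm over their backs; the gripper's body (76 mm by 85 mm) begins 54 mm behind the grasp point. The pads swing forward as they close: fully open they stand 13 mm farther back than shut.
Start: joints at [-69.11, 23.554, -0.728, 91.456, 0.321, 64.991, -4.71], TCP at [0.262, 0.567, 0.248] pointing down, gripper open.
Joint ranges: [-169.25, 169.25], [-16.82, 113.86], [-84.01, 82.57], [7.8, 145.47], [-59.2, 239.2], [7.22, 106.19], [-163.78, 163.78]. Speed limits (degrees/s): [136.94, 136.94, 172.46, 172.46, 180, 180, 180].

## Interface

Orientations are given as a 3x3 rotation matrix whose columns are the frame's x, y, z axes.
In Python, from station import arm, imaging, ticket gives the robot as it stands.
- The arm moves only by the shell command python3 -m creep 'ROWS' [FORCE]. ROWS is JSON, a list of rows, each a list of 7 numbers: the opening in per cent of the stroke, from 0 (shut) to 100 (fully open), then the shift along the tool's x, y, z in m, then the turn, a rotation vector about the tool's x, y, z in degrees. In form: [[jaw, tx, ty, tz, rx, ry, rz], ...]. A call has 1 to 5 rows; each row shifts and turns the commanded pose from where the row before left it, along the tool's axes as they then stand; what a row does not reach is not made up. A row lasts 1/10 s, in which the tool goes at most 50 mm and 8.59 degrees, less where a joint would pass 70% of its speed; a pose out of reach is approached as far as the arm can. A call with a gripper value outside its range is refused whole. The fingers move at their own pace and stop on an object; FORCE is the grip in N (left out, the last holds). Time passes only in rows, so rows that do not move let the fingers close. It gives the time, the measured TCP pose, the force, the opening and the grip force at its end, in the units of the state.
- arm.get_state(): the state, without advancing time (a new reading comes with each control period).
- imaging.read_camera(name): name is "side" or "top"; returns a dict with "frame" (400x640x3 uint8, red, green, blue), "intrinsics" (3x3 intrinsics, pixels), "extrinsics" (4x4, takes a point from world to camera coordinates). Camera axes: x right, y down, z forward; pixel columns grow to the right and rows downward; lengths in m; the calibration is good to about 2 mm. A picture is of the moment at which its call begins. There is no depth.
- ticket.close_job(): hands the job in; it is judged then, once.
The state is a dict: "time": time; "q": joint angles; "joint_vel": joint speeds; "joint_efforts": joint torques, N m; "tool_pos": TCP position; "tool_rot": TCP orientation; "wrist_force": force on the tool from outside, world axes, zero at the start; "wrist_torque": the same for the moment, N m; "opening": finger opening in m; "gripper_force": force on a finger pad.
Only numpy, scipy, OpenCV 4.12 (cv2) and the standard library are available. Lean on these libraries where they do the work, as an engineer would, in place of code of your own. Each camera call takes 0.05 s, during which the arm holds its last target. There are 200 camera calls.

## Working session

There is one attempt and no reset: what is moved stays moved. The work goes in short steps, Python scripts to look and compute and a shell command to move; the robot and the scene stay as the last step left them, time stands still between calls to the robot, and variables do not carry over. Pictures are saved under pics/ and viewed, at most 10 in all, crops included, and the job is handed in when it is done.

```bash
mkdir -p pics; ls; python3 - <<'E'
from station import arm, imaging
import cv2,numpy as np
for n in("top","side"):
    d=imaging.read_camera(n); np.savez(f"{n}0.npz",**{k:np.array(v) for k,v in d.items()})
    cv2.imwrite(f"pics/{n}0.png",d["frame"][:,:,::-1]); print(n,np.round(d["intrinsics"],1).tolist(),np.round(d["extrinsics"],3).tolist())
s=arm.get_state();print(s,arm.nose_length)
E
```

```text
pics
top [[482.7, 0.0, 314.3], [0.0, 482.7, 207.3], [0.0, 0.0, 1.0]] [[0.015, -1.0, 0.003, -0.014], [-0.984, -0.016, -0.18, 0.418], [0.18, -0.001, -0.984, 1.092], [0.0, 0.0, 0.0, 1.0]]
side [[417.7, 0.0, 322.2], [0.0, 417.7, 192.2], [0.0, 0.0, 1.0]] [[0.985, -0.17, -0.013, -0.447], [-0.138, -0.749, -0.649, 0.093], [0.1, 0.641, -0.761, 0.884], [0.0, 0.0, 0.0, 1.0]]
{'time': 0.1, 'q': array([-69.1109334 ,  23.59500388,  -0.7290964 ,  91.49844403,
         0.32282317,  64.99070479,  -4.71252064]), 'joint_vel': array([-0.01002685, -0.1144296 , -0.0421899 , -0.09542775,  0.04827045,
        0.06301118, -0.05503912]), 'joint_efforts': array([ 2.62087138e-03, -6.01829338e+01,  6.84105679e-01, -3.00087011e+01,
        1.40312553e-02,  6.52244082e-03,  3.55348007e-06]), 'tool_pos': array([0.26198485, 0.56698276, 0.24754755]), 'tool_rot': array([[-9.07802831e-01,  4.19396932e-01, -4.83379071e-04],
       [ 4.19397192e-01,  9.07801837e-01, -1.34901110e-03],
       [-1.26958708e-04, -1.42736392e-03, -9.99998973e-01]]), 'wrist_force': array([0.55524872, 0.12875565, 0.49242828]), 'wrist_torque': array([-0.01164879, -0.02016322,  0.0084005 ]), 'gripper_force': 0.0, 'opening': 0.08530300778182762} 0.017
```

View pics/top0.png

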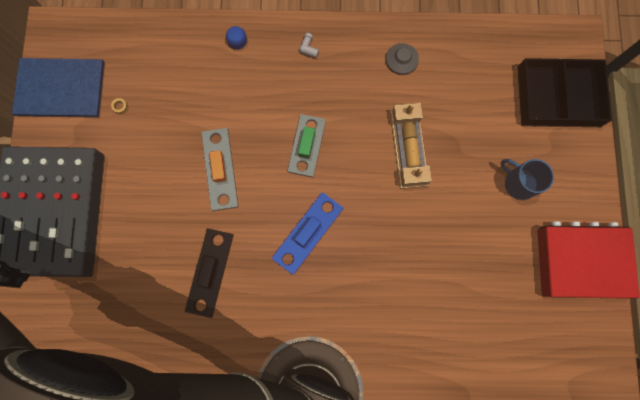

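View pics/side0.png

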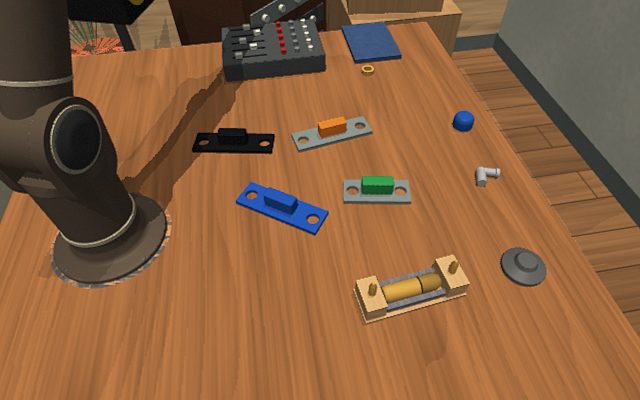

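Top view: the candidates are the grey plate with orange grip (217,168), the grey plate with green grip (307,145, short), the blue plate (308,232) and the black plate (209,272). The one at (217,168) fits: grey, orange grip and the longer of the two grey plates. The cradle is at (411,147), with pins near (407,112) and (416,174). I'll measure and confirm with an enlarged crop.

```bash
cat > h.py <<'E'
import cv2,numpy as np
def load(n):
    d=np.load(n); return d["frame"],d["intrinsics"],d["extrinsics"]
def ray(K,E,uv):
    R,t=E[:3,:3],E[:3,3]; d=R.T@np.linalg.inv(K)@np.array([*uv,1.]); return -R.T@t,d
def onz(K,E,uv,z):
    o,d=ray(K,E,uv); return o+d*(z-o[2])/d[2]
def blob(mask,box):
    m=np.zeros_like(mask); x0,y0,x1,y1=box; m[y0:y1,x0:x1]=mask[y0:y1,x0:x1]
    c=max(cv2.findContours(m,cv2.RETR_EXTERNAL,cv2.CHAIN_APPROX_NONE)[0],key=cv2.contourArea); return c
def rect(c,K,E,z):
    p=np.array([onz(K,E,q[0],z)[:2] for q in c])*1000
    (x,y),(w,h),a=cv2.minAreaRect(p.astype(np.float32))
    if w<h: w,h,a=h,w,a+90
    return np.round([x,y,w,h,(a+90)%180-90],1)
E
python3 - <<'E'
from h import *
B={"top":dict(cov=(190,115,250,220),sh=(280,105,335,185),cr=(380,90,445,200)),"side":dict(cov=(285,105,380,160),sh=(335,165,420,215),cr=(345,245,480,330))}
for n in B:
    f,K,E=load(n+"0.npz"); hsv=cv2.cvtColor(f,cv2.COLOR_RGB2HSV); H,S,V=cv2.split(hsv)
    grey=((S<60)&(V>80)).astype(np.uint8)*255
    org=((H<16)&(S>190)&(V>180)).astype(np.uint8)*255
    for k in("cov","sh"):
        c=blob(grey,B[n][k]); print(n,k,"grey z=.01",rect(c,K,E,.010))
        print(hsv[168 if n=="top" else 127,217 if n=="top" else 333]) if k=="cov" else 0
    c=blob(org,B[n]["cov"]); print(n,"orange z=.044",rect(c,K,E,.044))
    x0,y0,x1,y1=B[n]["cov"]; a=cv2.resize(f[y0:y1,x0:x1],None,fx=4,fy=4)
    x0,y0,x1,y1=B[n]["cr"]; b=cv2.resize(f[y0:y1,x0:x1],None,fx=4,fy=4)
    ax=1 if n=="top" else 0
    m=max(a.shape[1-ax],b.shape[1-ax])
    pad=lambda i:cv2.copyMakeBorder(i,0,m-i.shape[0] if ax else 0,0,0 if ax else m-i.shape[1],cv2.BORDER_CONSTANT)
    o=np.concatenate([pad(a),pad(b)],ax); print(o.shape); cv2.imwrite(f"pics/crop_{n}.png",o[:,:,::-1])
E
```

```text
top cov grey z=.01 [516.3 225.6 200.1  63.6  10. ]
[ 15 166 200]
top sh grey z=.01 [579.4  14.3 149.8  63.7 -10.9]Traceback (most recent call last):
  File "<stdin>", line 10, in <module>
  File "h.py", line 10, in blob
    c=max(cv2.findContours(m,cv2.RETR_EXTERNAL,cv2.CHAIN_APPROX_NONE)[0],key=cv2.contourArea); return c
ValueError: max() iterable argument is empty
```

```bash
python3 - <<'E'
from h import *
B={"top":dict(cov=(190,115,250,220),cr=(380,90,445,200)),"side":dict(cov=(285,105,380,160),cr=(345,245,480,330))}
for n in B:
    f,K,E=load(n+"0.npz"); hsv=cv2.cvtColor(f,cv2.COLOR_RGB2HSV); H,S,V=cv2.split(hsv)
    grey=((S<60)&(V>80)).astype(np.uint8)*255
    org=((H<18)&(S>150)&(V>165)).astype(np.uint8)*255
    print(n,"grey z=.01",rect(blob(grey,B[n]["cov"]),K,E,.010))
    print(n,"orange z=.044",rect(blob(org,B[n]["cov"]),K,E,.044))
    x0,y0,x1,y1=B[n]["cov"]; a=cv2.resize(f[y0:y1,x0:x1],None,fx=5,fy=5) if n=="top" else cv2.resize(f[y0:y1,x0:x1],None,fx=4,fy=4)
    k=5 if n=="top" else 4
    x0,y0,x1,y1=B[n]["cr"]; b=cv2.resize(f[y0:y1,x0:x1],None,fx=k,fy=k,interpolation=cv2.INTER_CUBIC)
    ax=1 if n=="top" else 0
    m=max(a.shape[1-ax],b.shape[1-ax])
    pad=lambda i:cv2.copyMakeBorder(i,0,m-i.shape[0] if ax else 0,0,0 if ax else m-i.shape[1],cv2.BORDER_CONSTANT)
    o=np.concatenate([pad(a),pad(b)],ax); print(o.shape); cv2.imwrite(f"pics/crop_{n}.png",o[:,:,::-1])
E
```

```text
top grey z=.01 [516.3 225.6 200.1  63.6  10. ]
top orange z=.044 [516.1 225.2  67.9  26.4  10.4]
(550, 625, 3)
side grey z=.01 [516.9 227.3 200.9  65.3  10. ]
side orange z=.044 [477.8 256.9 147.8 114.8  -1.9]
(560, 540, 3)
```

View pics/crop_top.png

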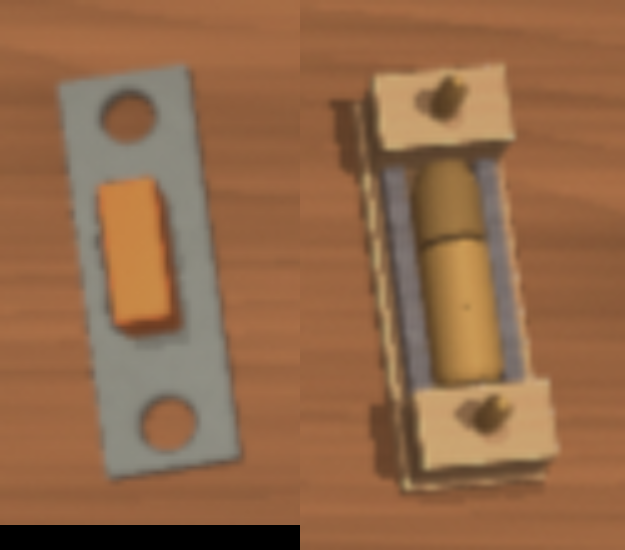

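View pics/crop_side.png

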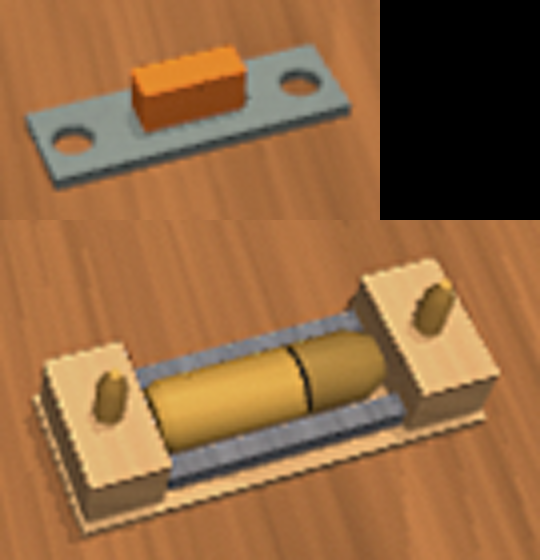

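The crops confirm the target: 200 x 64 mm, grey plate, orange grip, centre (516,226) mm, yaw 10°. Block tops in the top crop are centred at about (444,108) and (485,423); in the side crop at about (107,414) and (428,327).

```bash
python3 - <<'E'
from h import *
f=lambda n,p:((380+(p[0]-300)/5-.4,90+p[1]/5-.4) if n=="top" else (345+p[0]/4-.4,245+(p[1]-220)/4-.4))
Q={"top":[[(373,77),(505,65),(514,138),(386,152)],[(413,392),(548,379),(557,455),(422,468)]],
"side":[[(362,278),(435,260),(497,375),(418,397)],[(45,360),(122,345),(170,464),(92,487)]]}
T={"top":[(459,80),(502,402)],"side":[(447,286),(115,375)]}
for n in Q:
    _,K,E=load(n+"0.npz"); cs=[]
    for q in Q[n]:
        P=np.array([onz(K,E,f(n,p),.046)[:2]*1000 for p in q]); cs.append(P.mean(0)); print(n,P.round(0).tolist())
    for nm,c in(("block",cs),("tip",[onz(K,E,f(n,p),.081)[:2]*1000 for p in T[n]])):
        d=c[0]-c[1]; print(n,nm,np.round(c,1).tolist(),"mid",((c[0]+c[1])/2).round(1),"len",np.linalg.norm(d).round(1),"ang",np.degrees(np.arctan2(d[1],d[0])).round(2))
for z in (.046,):pass
P=[]
for i in(0,1):
    A=np.zeros((3,3));b=np.zeros(3)
    for n in T:
        _,K,E=load(n+"0.npz");o,d=ray(K,E,f(n,T[n][i]));d/=np.linalg.norm(d);M=np.eye(3)-np.outer(d,d);A+=M;b+=M@o
    P.append(np.linalg.solve(A,b)*1000)
print("tri tips",np.round(P,1))
E
```

```text
top [[672.0, -197.0], [679.0, -261.0], [642.0, -265.0], [634.0, -203.0]]
top [[515.0, -214.0], [522.0, -278.0], [485.0, -281.0], [478.0, -217.0]]
top block [[656.6, -231.3], [500.0, -247.3]] mid [ 578.3 -239.3] len 157.4 ang 5.83
top tip [[656.5, -231.3], [501.1, -247.7]] mid [ 578.8 -239.5] len 156.2 ang 6.04
side [[635.0, -200.0], [672.0, -197.0], [677.0, -259.0], [638.0, -263.0]]
side [[479.0, -216.0], [515.0, -214.0], [521.0, -274.0], [485.0, -279.0]]
side block [[655.5, -229.5], [500.1, -245.7]] mid [ 577.8 -237.6] len 156.3 ang 5.94
side tip [[656.4, -229.7], [500.8, -246.2]] mid [ 578.6 -237.9] len 156.5 ang 6.07
tri tips [[ 655.5 -230.8   83.2]
 [ 500.5 -247.2   83.1]]
```

Cradle: middle at (578.4, -238.6) mm, yaw 6.0°; cover: (516.6, 226.4) mm, yaw 10.0°. First turn the tool by -34.8° about z, then travel above the grip.

```bash
python3 -m creep '[[70,0,0,0,0,0,-6.96],[70,0,0,0,0,0,-6.96],[70,0,0,0,0,0,-6.96],[70,0,0,0,0,0,-6.96],[70,0,0,0,0,0,-6.96]]' 40
python3 -m creep '[[70,-0.019,-0.038,0,0,0,0],[70,-0.019,-0.038,0,0,0,0],[70,-0.019,-0.038,0,0,0,0],[70,-0.019,-0.038,0,0,0,0],[70,-0.019,-0.038,0,0,0,0]]'
python3 -m creep '[[70,-0.019,-0.038,0.01,0,0,0],[70,-0.019,-0.038,0.01,0,0,0],[70,-0.019,-0.038,0.02,0,0,0],[70,-0.019,-0.038,0.02,0,0,0],[70,-0.019,-0.038,0.02,0,0,0]]'
cat >> h.py <<'E'
def go(x,y,z,yaw):
    from station import arm
    from scipy.spatial.transform import Rotation as Ro
    s=arm.get_state(); R=s["tool_rot"]; a=np.radians(yaw)
    T=np.array([[np.cos(a),np.sin(a),0],[np.sin(a),-np.cos(a),0],[0,0,-1]])
    print("t",s["time"],"pos",s["tool_pos"].round(4),"shift mm",(R.T@(np.array([x,y,z])-s["tool_pos"])*1000).round(1),"turn",np.degrees(Ro.from_matrix(R.T@T).as_rotvec()).round(2),"F",s["wrist_force"].round(1),"open",round(s["opening"],4),"g",round(s["gripper_force"],1),"q",s["q"].round(0))
E
python3 -c "from h import *;go(.5166,.2264,.032,190)"
```

```text
time: 0.6
tool_pos: [0.262, 0.5671, 0.2478]
tool_rot: [[-0.984, -0.179, -0.0], [-0.179, 0.984, -0.001], [0.001, -0.001, -1.0]]
wrist_force: [0.3, 0.5, -0.3]
opening: 0.0599
gripper_force: 0.0
time: 1.1
tool_pos: [0.3894, 0.3951, 0.248]
tool_rot: [[-0.985, -0.174, -0.0], [-0.174, 0.985, -0.0], [0.0, -0.0, -1.0]]
wrist_force: [0.4, 0.6, 1.1]
opening: 0.0597
gripper_force: 0.0
time: 1.6
tool_pos: [0.5159, 0.2246, 0.1675]
tool_rot: [[-0.985, -0.174, 0.0], [-0.174, 0.985, -0.0], [-0.0, -0.0, -1.0]]
wrist_force: [-0.3, 0.7, -0.6]
opening: 0.0601
gripper_force: 0.0
t 1.6 pos [0.5159 0.2246 0.1675] shift mm [ -1.    1.7 135.5] turn [-0.    0.    0.01] F [-0.3  0.7 -0.6] open 0.0601 g 0.0 q [-29.  22.   1. 105.  -1.  52.  72.]
```

```bash
python3 -m creep '[[70,-0.001,0.0017,0.03,0,0,0],[70,0,0,0.035,0,0,0],[70,0,0,0.03,0,0,0],[70,0,0,0.025,0,0,0],[70,0,0,0.0155,0,0,0]]'
python3 -m creep '[[70,0,0,0,0,0,0],[20,0,0,0,0,0,0],[0,0,0,0,0,0,0],[0,0,0,0,0,0,0],[0,0,0,0,0,0,0]]' 60
python3 -m creep '[[0,0,0,0,0,0,0],[0,0,0,0,0,0,0],[0,0,0,0,0,0,0]]' 60
python3 -c "from h import *;go(.5166,.2264,.032,190)"
```

```text
time: 2.1
tool_pos: [0.5147, 0.2273, 0.0304]
tool_rot: [[-0.985, -0.174, -0.003], [-0.174, 0.985, -0.001], [0.003, -0.001, -1.0]]
wrist_force: [-0.4, -0.1, 0.5]
opening: 0.0596
gripper_force: 0.0
time: 2.6
tool_pos: [0.5168, 0.2283, 0.0341]
tool_rot: [[-0.985, -0.174, 0.002], [-0.174, 0.985, 0.001], [-0.002, 0.001, -1.0]]
wrist_force: [-0.7, -0.2, 6.5]
opening: 0.0268
gripper_force: 61.0
time: 2.9
tool_pos: [0.5168, 0.2284, 0.0341]
tool_rot: [[-0.985, -0.174, 0.002], [-0.174, 0.985, 0.001], [-0.002, 0.001, -1.0]]
wrist_force: [-1.2, -0.9, 5.7]
opening: 0.0268
gripper_force: 61.0
t 2.9 pos [0.5168 0.2284 0.0341] shift mm [ 0.5 -1.9  2.1] turn [ 0.04  0.12 -0.  ] F [-1.2 -0.9  5.7] open 0.0268 g 61.0 q [-29.  33.   1. 110.  -1.  36.  72.]
```

```bash
python3 -m creep '[[0,0,0,-0.01,0,0,0],[0,0,0,-0.02,0,0,0],[0,0,0,-0.03,0,0,0],[0,0,0,-0.04,0,0,0],[0,0,0,-0.03,0,0,0]]'
python3 -m creep '[[0,0,0,-0.02,0,0,0],[0,0,0,0,0,0,0],[0,0,0,0,0,0,0],[0,0,0,0,0,0,0],[0,0,0,0,0,0,0]]'
python3 -c "from h import *;go(.5784,-.2386,.17,186)"
```

```text
time: 3.4
tool_pos: [0.5159, 0.228, 0.1653]
tool_rot: [[-0.985, -0.174, 0.001], [-0.174, 0.985, 0.001], [-0.001, 0.0, -1.0]]
wrist_force: [1.1, 1.8, -2.5]
opening: 0.0271
gripper_force: 60.0
time: 3.9
tool_pos: [0.5151, 0.2276, 0.1812]
tool_rot: [[-0.985, -0.174, -0.002], [-0.174, 0.985, -0.001], [0.003, -0.001, -1.0]]
wrist_force: [-0.6, 0.5, -3.0]
opening: 0.0272
gripper_force: 60.0
t 3.9 pos [0.5151 0.2276 0.1812] shift mm [  18.7 -470.1   11.7] turn [-0.06 -0.15  4.01] F [-0.6  0.5 -3. ] open 0.0272 g 60.0 q [-30.  21.   1. 105.  -0.  54.  72.]
```

```bash
python3 -m creep '[[0,0,-0.01,0,0,0,0],[0,0.001,-0.02,0,0,0,0],[0,0.002,-0.03,0,0,0,0],[0,0.002,-0.04,0,0,0,0],[0,0.002,-0.04,0,0,0,0]]'
python3 -m creep '[[0,0.002,-0.04,0,0,0,0],[0,0.002,-0.04,0,0,0,0],[0,0.002,-0.04,0,0,0,0],[0,0.002,-0.04,0,0,0,0],[0,0.002,-0.04,0,0,0,0]]'
python3 -m creep '[[0,0.002,-0.04,0,0,0,0],[0,0.002,-0.03,0,0,0,0],[0,0,-0.03,0,0,0,0],[0,0,-0.02,0,0,1,0],[0,0,-0.01,0,0,0,1]]'
python3 -m creep '[[0,0,0,0,0,0,1],[0,0,0,0,0,-1,1],[0,0,0,0,0,0,1],[0,0,0,0,0,0,0],[0,0,0,0,0,0,0]]'
python3 - <<'E'
from h import *
from station import imaging
go(.5784,-.2386,.17,186)
for n in("top","side"):
    d=imaging.read_camera(n); np.savez(f"{n}1.npz",**{k:np.array(v) for k,v in d.items()})
a=[load(n+"1.npz")[0] for n in("top","side")]
cv2.imwrite("pics/both1.png",np.vstack([cv2.resize(a[0][60:230,300:520],None,fx=1.8,fy=1.8,interpolation=3),cv2.resize(a[1][160:330,260:480],None,fx=1.8,fy=1.8,interpolation=3)][:2])[:,:,::-1])
go(.5784,-.2386,.17,186)
E
```

```text
time: 4.4
tool_pos: [0.5331, 0.0869, 0.1822]
tool_rot: [[-0.985, -0.174, -0.001], [-0.174, 0.985, -0.001], [0.001, -0.0, -1.0]]
wrist_force: [0.5, -0.7, -3.4]
opening: 0.0271
gripper_force: 60.0
time: 4.9
tool_pos: [0.5577, -0.1123, 0.1823]
tool_rot: [[-0.985, -0.173, -0.001], [-0.173, 0.985, -0.0], [0.001, -0.0, -1.0]]
wrist_force: [0.4, 0.8, -3.5]
opening: 0.0271
gripper_force: 60.0
time: 5.4
tool_pos: [0.5762, -0.2416, 0.182]
tool_rot: [[-0.988, -0.153, -0.019], [-0.153, 0.988, -0.004], [0.019, -0.001, -1.0]]
wrist_force: [0.7, 0.0, -3.8]
opening: 0.0273
gripper_force: 60.0
time: 5.9
tool_pos: [0.577, -0.2376, 0.183]
tool_rot: [[-0.994, -0.106, 0.0], [-0.106, 0.994, -0.001], [-0.0, -0.001, -1.0]]
wrist_force: [0.5, 0.3, -2.5]
opening: 0.0269
gripper_force: 59.9
t 5.9 pos [ 0.577  -0.2376  0.183 ] shift mm [-1.2 -1.1 13. ] turn [-0.03  0.02  0.08] F [ 0.5  0.3 -2.5] open 0.0269 g 59.9 q [ 10.  27.  11.  96.  -6.  57. 119.]
t 6.0 pos [ 0.577  -0.238   0.1829] shift mm [-1.3 -0.7 12.9] turn [-0.04  0.02  0.06] F [-0.1 -0.3 -4. ] open 0.0269 g 59.9 q [ 10.  27.  11.  96.  -6.  57. 119.]
```

View pics/both1.png

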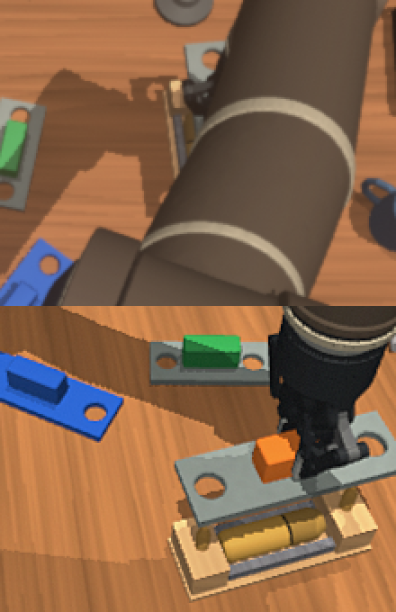

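The side view shows the cover held level over the cradle: left hole at crop (209,486), right hole (372,443), pins beneath. In the top view the arm hides it. I'll measure the held plate in the side view.

```bash
python3 - <<'E'
from h import *
f,K,E=load("side1.npz"); H,S,V=cv2.split(cv2.cvtColor(f,cv2.COLOR_RGB2HSV))
g=((S<60)&(V>80)).astype(np.uint8)*255
m=np.zeros_like(g); m[215:290,350:500]=g[215:290,350:500]
cs,h=cv2.findContours(m,cv2.RETR_CCOMP,cv2.CHAIN_APPROX_NONE)
for i,c in enumerate(cs):
    if cv2.contourArea(c)>30:
        P=np.array([onz(K,E,q[0],.159)[:2] for q in c])*1000
        (x,y),r=cv2.minEnclosingCircle(P.astype(np.float32))
        print(h[0][i][3],cv2.contourArea(c),cv2.boundingRect(c),"rect",rect(c,K,E,.159),"circ",round(x,1),round(y,1),round(r,1))
o=cv2.resize(f[205:300,345:485],None,fx=5,fy=5,interpolation=3); cv2.imwrite("pics/held.png",o[:,:,::-1])
E
```

```text
-1 75.0 (390, 269, 44, 12) rect [ 545.2 -281.5   69.8    5.3    5.4] circ 545.3 -282.2 34.9
-1 2820.5 (357, 218, 131, 65) rect [ 575.9 -236.6  201.6   73.7    6.5] circ 575.9 -238.8 105.5
12 193.5 (367, 253, 19, 15) rect [ 498.2 -247.6   28.5   24.6  -21.4] circ 498.8 -246.1 14.6
```

View pics/held.png

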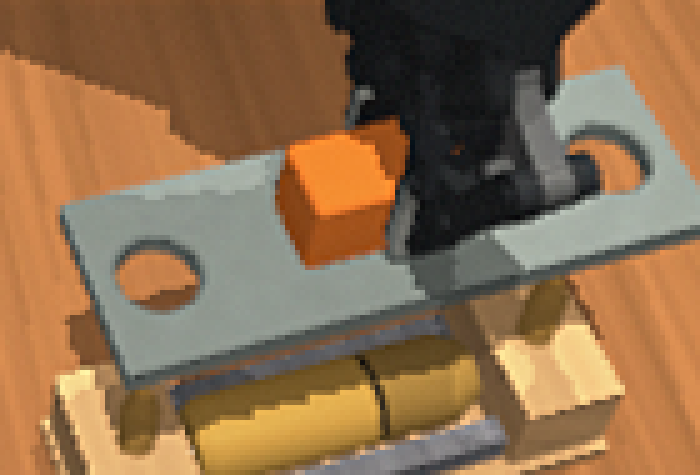

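```bash
python3 - <<'E'
from h import *
_,K,E=load("side1.npz")
p=lambda u,v:onz(K,E,(345+u/5-.4,205+v/5-.4),.159)[:2]*1000
A,B,C=p(63,208),p(131,378),p(622,68); Hc=p(159,273)
print(A,B,C,Hc, np.linalg.norm(A-B),np.linalg.norm(A-C))
a=lambda d:np.degrees(np.arctan2(d[1],d[0]))
print("angles",a(C-A),a(A-B)-90)
print("centre from hole", Hc+78*np.array([np.cos(.1047),np.sin(.1047)]), "from corners",(B+C)/2)
E
```

```text
[ 475.22784287 -216.69848281] [ 481.86887654 -279.8123703 ] [ 673.28964681 -195.66540792] [ 499.47108541 -245.64482676] 63.46232048867996 199.17547142507846
angles 6.061778194512917 6.006731260336252
centre from hole [ 577.0439543  -237.49313909] from corners [ 577.57926167 -237.73888911]
```

Held plate centre is (577.3, -237.6) against the cradle's (578.2, -237.7) in the same camera, and yaw matches. A 1 mm shift along tool -x, then descend.

```bash
python3 -m creep '[[0,-0.001,0,0.01,0,0,0],[0,0,0,0.015,0,0,0],[0,0,0,0.015,0,0,0],[0,0,0,0.01,0,0,0],[0,0,0,0.005,0,0,0]]'
python3 -m creep '[[0,0,0,0,0,0,0],[0,0,0,0,0,0,0],[0,0,0,0,0,0,0]]'
python3 -c "from h import *;go(.578,-.238,.080,186)"
```

```text
time: 6.5
tool_pos: [0.577, -0.2381, 0.1256]
tool_rot: [[-0.995, -0.105, -0.003], [-0.105, 0.995, 0.0], [0.003, 0.0, -1.0]]
wrist_force: [0.1, -0.0, -2.7]
opening: 0.0269
gripper_force: 60.0
time: 6.8
tool_pos: [0.5784, -0.2387, 0.1284]
tool_rot: [[-0.995, -0.104, 0.001], [-0.104, 0.995, -0.001], [-0.001, -0.001, -1.0]]
wrist_force: [0.3, -0.7, -2.8]
opening: 0.0273
gripper_force: 60.0
t 6.8 pos [ 0.5784 -0.2387  0.1284] shift mm [ 0.3  0.8 48.4] turn [-0.07  0.07 -0.  ] F [ 0.3 -0.7 -2.8] open 0.0273 g 60.0 q [ 11.  31.  10.  99.  -7.  51. 120.]
```

```bash
python3 -m creep '[[0,0,0,0.004,0,0,0],[0,0,0.0005,0.005,0,0,0],[0,0,0,0.005,0,0,0],[0,0,0,0.005,0,0,0],[0,0,0,0.005,0,0,0]]'
python3 -m creep '[[0,0,0,0.005,0,0,0],[0,0,0,0.005,0,0,0],[0,0,0,0.004,0,0,0],[0,0,0,0.003,0,0,0],[0,0,0,0.002,0,0,0]]'
python3 -m creep '[[0,0,0,0,0,0,0],[0,0,0,0,0,0,0],[0,0,0,0,0,0,0]]'
python3 -c "from h import *;go(.578,-.238,.080,186)"
```

```text
time: 7.3
tool_pos: [0.5778, -0.2379, 0.1032]
tool_rot: [[-0.995, -0.105, -0.0], [-0.105, 0.995, -0.001], [0.0, -0.001, -1.0]]
wrist_force: [0.4, 0.3, -1.8]
opening: 0.027
gripper_force: 60.0
time: 7.8
tool_pos: [0.5778, -0.2379, 0.0844]
tool_rot: [[-0.995, -0.105, -0.0], [-0.105, 0.995, -0.001], [0.0, -0.001, -1.0]]
wrist_force: [-0.7, 0.1, -3.2]
opening: 0.0272
gripper_force: 60.0
time: 8.1
tool_pos: [0.578, -0.238, 0.085]
tool_rot: [[-0.995, -0.105, 0.001], [-0.105, 0.995, -0.001], [-0.0, -0.001, -1.0]]
wrist_force: [0.3, 0.7, -3.2]
opening: 0.0269
gripper_force: 60.0
t 8.1 pos [ 0.578 -0.238  0.085] shift mm [0. 0. 5.] turn [-0.05  0.03  0.  ] F [ 0.3  0.7 -3.2] open 0.0269 g 60.0 q [ 11.  34.  10. 100.  -7.  46. 120.]
```

Still no contact, about 5 mm to go; now 1 mm steps until the force rises.

```bash
python3 -m creep '[[0,0,0,0.001,0,0,0],[0,0,0,0.001,0,0,0],[0,0,0,0.001,0,0,0],[0,0,0,0.001,0,0,0],[0,0,0,0,0,0,0]]' | egrep 'pos|force'
python3 -m creep '[[0,0,0,0.0005,0,0,0],[0,0,0,0.0005,0,0,0],[0,0,0,0,0,0,0]]'| egrep 'pos|force'
python3 -c "from h import *;go(.578,-.238,.080,186)"
```

```text
tool_pos: [0.5777, -0.2379, 0.0805]
wrist_force: [0.5, -0.3, -3.9]
gripper_force: 60.0
tool_pos: [0.5779, -0.238, 0.0802]
wrist_force: [-2.0, 0.9, 0.9]
gripper_force: 60.6
t 8.9 pos [ 0.5779 -0.238   0.0802] shift mm [-0.1 -0.   0.2] turn [-0.04  0.02  0.  ] F [-2.   0.9  0.9] open 0.0269 g 60.6 q [ 11.  34.   9. 101.  -7.  46. 120.]
```

```bash
python3 -m creep '[[0,0,0,0.0005,0,0,0],[0,0,0,0.0005,0,0,0],[0,0,0,0,0,0,0],[0,0,0,0,0,0,0]]'
python3 - <<'E'
from h import *
from station import imaging
d=imaging.read_camera("side"); np.savez("side2.npz",**{k:np.array(v) for k,v in d.items()})
cv2.imwrite("pics/seat.png",cv2.resize(d["frame"][230:330,340:490],None,fx=5,fy=5,interpolation=3)[:,:,::-1])
go(.578,-.238,.080,186)
E
```

```text
time: 9.3
tool_pos: [0.5779, -0.238, 0.0801]
tool_rot: [[-0.995, -0.104, 0.001], [-0.104, 0.995, -0.001], [-0.001, -0.001, -1.0]]
wrist_force: [-4.3, 1.6, 11.2]
opening: 0.0268
gripper_force: 61.9
t 9.35 pos [ 0.5779 -0.238   0.0801] shift mm [-0.1  0.   0.1] turn [-0.04  0.04 -0.01] F [-4.6  1.9  9.7] open 0.0268 g 61.9 q [ 11.  34.   9. 101.  -7.  46. 120.]
```

View pics/seat.png

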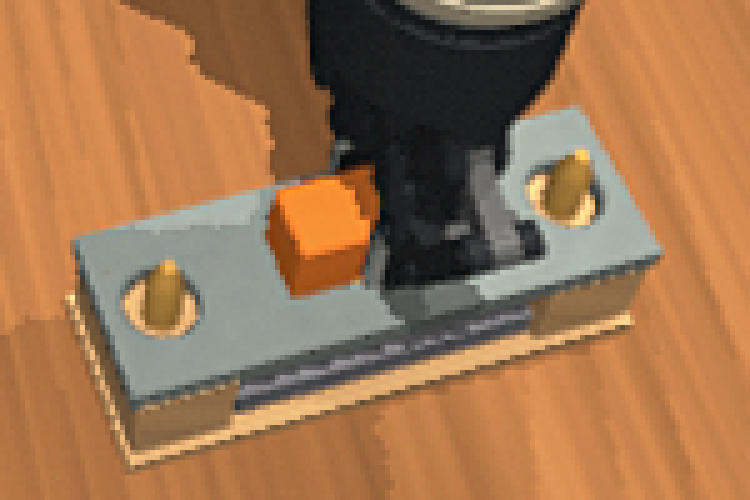

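Both pins, at crop (165,295) and (567,195), stand centred in the holes and the plate rests on both blocks. The force rises with no further travel, so it is seated. Release and retreat straight up.

```bash
python3 -m creep '[[0,0,0,-0.001,0,0,0],[0,0,0,0,0,0,0],[20,0,0,0,0,0,0],[60,0,0,0,0,0,0],[60,0,0,0,0,0,0]]' 20
python3 -m creep '[[60,0,0,0,0,0,0],[60,0,0,0,0,0,0],[60,0,0,-0.005,0,0,0],[60,0,0,-0.01,0,0,0],[60,0,0,-0.02,0,0,0]]'
python3 -m creep '[[60,0,0,-0.03,0,0,0],[60,0,0,-0.03,0,0,0],[60,0,0,-0.03,0,0,0],[60,0,0,-0.03,0,0,0],[60,0,0,-0.03,0,0,0]]'
python3 -m creep '[[60,0,0.04,0,0,0,0],[60,0,0.04,0,0,0,0],[60,0,0.04,0,0,0,0],[60,0,0.04,0,0,0,0],[60,0,0.02,0,0,0,0]]'
python3 -m creep '[[60,0,0,0,0,0,0],[60,0,0,0,0,0,0],[60,0,0,0,0,0,0],[60,0,0,0,0,0,0]]'
python3 - <<'E'
from h import *
from station import imaging
B={"top":(380,85,450,205),"side":(345,235,480,330)}
for n in B:
    d=imaging.read_camera(n); f,K,E=d["frame"],d["intrinsics"],d["extrinsics"]
    H,S,V=cv2.split(cv2.cvtColor(f,cv2.COLOR_RGB2HSV)); g=((S<60)&(V>80)).astype(np.uint8)*255
    print(n,rect(blob(g,B[n]),K,E,.056))
    cv2.imwrite(f"pics/end_{n}.png",f[:,:,::-1])
go(.578,-.238,.080,186)
E
```

```text
time: 9.85
tool_pos: [0.5781, -0.238, 0.0796]
tool_rot: [[-0.995, -0.105, 0.0], [-0.105, 0.995, -0.001], [-0.0, -0.001, -1.0]]
wrist_force: [-0.8, -0.4, -0.1]
opening: 0.051
gripper_force: 0.0
time: 10.35
tool_pos: [0.5771, -0.2377, 0.1146]
tool_rot: [[-0.995, -0.105, -0.002], [-0.105, 0.995, -0.0], [0.002, 0.0, -1.0]]
wrist_force: [1.2, 1.0, -0.9]
opening: 0.0514
gripper_force: 0.0
time: 10.85
tool_pos: [0.5777, -0.2379, 0.2672]
tool_rot: [[-0.995, -0.104, 0.001], [-0.104, 0.995, -0.001], [-0.001, -0.001, -1.0]]
wrist_force: [0.1, 0.8, 0.5]
opening: 0.051
gripper_force: 0.0
time: 11.35
tool_pos: [0.5587, -0.0547, 0.2658]
tool_rot: [[-0.994, -0.108, 0.001], [-0.108, 0.994, 0.001], [-0.001, 0.001, -1.0]]
wrist_force: [-0.7, -0.6, 0.1]
opening: 0.0509
gripper_force: 0.0
time: 11.75
tool_pos: [0.559, -0.0604, 0.2648]
tool_rot: [[-0.995, -0.102, 0.0], [-0.102, 0.995, -0.001], [-0.0, -0.001, -1.0]]
wrist_force: [0.1, -0.6, -0.4]
opening: 0.0513
gripper_force: 0.0
top [ 577.7 -242.4  201.5   62.     4. ]
side [ 577.5 -238.5  201.4   67.4    6.1]
t 11.85 pos [ 0.559  -0.06    0.2646] shift mm [  -0.6 -178.9  184.8] turn [-0.06 -0.01 -0.09] F [ 0.4 -0.9  0.1] open 0.0514 g 0.0 q [ -5.  17.   8. 100.  -2.  64.  99.]
```

View pics/end_side.png

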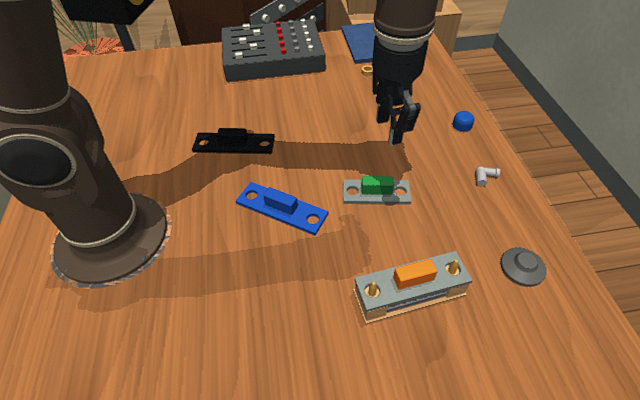

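The cover sits on the cradle at (413,280), with both pins through at (373,290) and (454,268). The green-grip cover is unmoved at (377,190) and the gripper is clear.

```bash
python3 -c "from station import ticket;print(ticket.close_job())"
```

```text
the job is handed in; nothing more can be done
None
```

The orange-grip cover is seated level on both end blocks with both pins through its holes, the gripper is clear, the green-grip cover is unmoved, the microphone was never touched, and the job was handed in at about 12 s.

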